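Start the rinse pump under its push-latch splash cover

TASK

Start the rinse pump on the lab bench: press the blue push-latch cover near its free edge so that it pops open, push the green button inside all the way in, then push the blue cover down again until it latches shut, and move the hand clear. Only push with the fingers: grip and lift nothing, keep the grey-covered box shut, and do not disturb the glassware and bottle.

Things in the scene. Friction and masses are not known exactly. Their poses are not given: they have to be found in the camera images.
- rinse: White control box with a blue cover, screwed to the bench. Origin: centre of its underside; z up, y towards the cover's hinge side. The shut cover's top is 120 mm (x) by 140 mm (y), centred over the origin, 75 mm above the bench. Under it the box is open: rim 60 mm above the bench, inside 100 mm (x) by 120 mm (y), green button at x 0, y -20 mm. A 4 mm high flange reaches 75 mm out along x.
- rinse_cover (a joint): Blue cover's hinge angle (rad): 0 latched shut, 1.75 popped open (past upright, leaning 10 degrees back). Push-push latch, damped spring. Shut: press near the free edge to the stop (7 mm down there, about 3 N, angle -0.058) and let go: it swings up by itself in 2 s. Open: push its outer face over and down (2 to 4 N near the free edge) to the same stop, let go: it stays latched at 0. Each press to the stop toggles the latch.
- rinse_press (a point): White round mark, 28 mm across, on the outer face of the blue cover: its place to press, 24 mm from the middle of the free edge and 116 mm from the hinge line. 75 mm above the bench when shut; it moves with the cover.
- rinse_hinge (a point): Middle of the blue cover's hinge line, 70 mm above the bench, at y +70 mm of the box. Turns with the cover: x along the hinge, -y along the cover to the free edge (140 mm away; when open, that edge is at y +95 mm of the box, 208 mm above the bench), z out of the outer face, which lies at z +5 mm. Plate 4 mm thick, 12 mm skirt; a steel latch hangs 38 mm below it near the free edge.
- rinse_button (a joint): Travel of the green button (m): 0 released, 0.006 fully in; spring return, 5 N when fully in; pressed straight down.
- rinse_button_top (a point): Centre of the green button's round top, 28 mm across, 56 mm above the bench when released; reached from above only while the blue cover is open. The open cover's free edge is then 115 mm away sideways, towards +y of the box, and the latch on its inner face 70 mm.
- vacuum: An identical white control box with a grey cover, screwed to the bench, origin at the centre of its underside. Leave it alone.
- vacuum_cover (a joint): Hinge angle of the grey cover (rad), as for the blue one: 0 latched shut. Must stay shut.
- beaker: Loose glass beaker, 68 mm across, 85 mm high, origin at the centre of its underside. Bystander.
- soap: Loose green soap bottle with a black cap, 64 mm across, 150 mm high, origin at the centre of its underside. Bystander.
- cylinder: Loose white measuring cylinder, 190 mm high, 30 mm across on a 64 mm foot, origin at the centre of its underside. Bystander.
Things that resemble listed ones, but are neither listed nor needed, are in the scene too. Leave any brown look-alike of the rinse alone.

How it is judged:
By the outcome, as a careful person would: the job done as asked, in the order asked, and still so for the second after the job is handed in, with the robot touching nothing.
It also fails if it takes over 61 s, if anything falls off the work surface, if the arm or the gripper's body presses on something with over 40 N, if the wrist force passes 120 N, or if a joint passes its speed limit or range.

ROBOT

A 7-joint arm with a two-finger parallel gripper is mounted at the origin on the work surface. World frame = base frame: x ahead of the robot, y to its left, z up, the work surface at z = 0. Lengths are in m, angles in rad, forces in N, time in s.
With the tool pointing down it reaches from about 0.4 to 0.85 m from the base axis. Payload 4.5 kg.
Tool frame: the origin (TCP) lies on the centre line of the jaws, within the pads' length; the fingertips stand 11 mm ahead of it and the grasp point (between the pads) lies 8 mm behind it; z points along the fingers, y is the line along which they close (so a half turn about z gives the same grasp; the last joint's range is limited). The gripper opens to 88 mm and grips with 3 to 60 N. Pads are 18 mm wide; open, the fingers measure 123 mm over their backs; the gripper's body (75 mm by 187 mm) begins 45 mm behind the grasp point.
Start: joints at [1.297, 0.689, -0.195, 1.565, 0.157, 0.902, -0.215], TCP at [0.189, -0.596, 0.25] pointing down, gripper open.
Joint ranges: [-3.01, 3.01], [-0.46, 2.08], [-1.47, 1.51], [0.13, 2.56], [-1, 4.14], [0.04, 2.09], [-2.66, 2.66]. Speed limits (rad/s): [2.57, 2.57, 3.14, 3.14, 3.14, 3.14, 3.14].

INTERFACE

Orientations are given as a unit quaternion [x, y, z, w].
In Python, from cell import env, viewer gives the robot as it stands. The module is installed in compiled form; this text tells all that it offers.
- The arm moves only by the shell command python3 -m jog 'ROWS'. ROWS is a JSON object of lists of equal length, an entry for each row: "rot": the turn, a rotation vector about the tool's x, y, z scaled (see below), a list of three; "delta_pos": the shift along the tool's x, y, z scaled (see below), a list of three; "gripper": the opening, from -1 (shut) to 1 (fully open). A call has 1 to 12 rows; each row is the pose to reach, as a shift and turn from the pose commanded when the call began, along the tool's axes at that moment, turning the shorter way round; what a row does not reach only later rows make up. The controller multiplies each number of a shift by 1 m and each number of a turn by 180 degrees. A row lasts 1/10 s, in which the tool goes at most 50 mm and 8.59 degrees, less where a joint would pass 70% of its speed; a pose out of reach is approached as far as the arm can. A call with a number of a shift or a turn outside -1 to 1 is refused whole. A call with a gripper value outside its range is refused whole. The fingers move at their own pace and stop on an object; the grip force is fixed at half the most. Time passes only in rows, so rows that repeat a pose let the fingers close. It gives the time, the measured TCP pose, the force, the opening and the grip force at its end, in the units of the state.
- env.get_obs(): the state, without advancing time (a new reading comes with each control period).
- viewer.get_image(name): name is "side" or "top" or "wrist"; returns the picture (384x512x3 uint8, red, green, blue); there is no depth.
- viewer.camera_model(name): a dict with "intrinsics" (3x3 intrinsics, pixels), "T" (4x4, takes a point from camera to world coordinates); the wrist camera has in their place "hand_eye" (4x4, takes a point from camera to tool coordinates, whose origin is the TCP and whose axes are the flange's). Camera axes: x right, y up, looking along -z (the intrinsics and any distortion apply to the point x, -y, -z); pixel columns grow to the right and rows downward; lengths in m; the calibration is good to about 2 mm. A picture is of the moment at which its call begins: read the wrist's pose just before it. camera_model takes no time and is no camera call.
- env.finish_job(): hands the job in; it is judged then, once.
The state is a dict: "t": time; "joints": joint angles; "qvel": joint speeds; "effort": joint torques, N m; "tool_pos": TCP position; "tool_rot": TCP orientation; "force": force on the tool from outside, world axes, zero at the start; "torque": the same for the moment, N m; "opening": opening from 0.0 (shut) to 1.0 (fully open); "grip_force": force on a finger pad.
Only numpy, scipy, OpenCV 4.12 (cv2) and the standard library are available. Lean on these libraries where they do the work, as an engineer would, in place of code of your own. Each camera call takes 0.05 s, during which the arm holds its last target. There are 200 camera calls.

## Working session

There is one attempt and no reset: what is moved stays moved. The work goes in short steps, Python scripts to look and compute and a shell command to move; the robot and the scene stay as the last step left them, time stands still between calls to the robot, and variables do not carry over. Pictures are saved under pics/ and viewed, at most 10 in all, crops included, and the job is handed in when it is done.

```bash
mkdir -p pics; python3 - <<'E'
from cell import env, viewer
import cv2,numpy as np
np.set_printoptions(precision=4,suppress=True)
ims=[]
for n in("side","top"):
    im=viewer.get_image(n);cv2.imwrite(f"pics/{n}0.png",im[:,:,::-1]);m=viewer.camera_model(n);print(n,m)
o=env.get_obs();print(o)
print(viewer.camera_model("wrist"))
E
```

```text
side {'intrinsics': array([[494.1365,   0.    , 256.3379],
       [  0.    , 494.1365, 198.338 ],
       [  0.    ,   0.    ,   1.    ]]), 'T': array([[-0.7469,  0.5155, -0.42  ,  0.0349],
       [-0.6648, -0.5675,  0.4857,  0.5202],
       [ 0.0121,  0.642 ,  0.7666,  0.9901],
       [ 0.    ,  0.    ,  0.    ,  1.    ]])}
top {'intrinsics': array([[442.8662,   0.    , 262.0209],
       [  0.    , 442.8662, 192.3594],
       [  0.    ,   0.    ,   1.    ]]), 'T': array([[ 0.0078,  0.9892, -0.1462,  0.403 ],
       [-0.9997,  0.0112,  0.0229, -0.0681],
       [ 0.0243,  0.146 ,  0.989 ,  1.1056],
       [ 0.    ,  0.    ,  0.    ,  1.    ]])}
{'t': 0.1, 'joints': array([ 1.2968,  0.6899, -0.1945,  1.5663,  0.1573,  0.9025, -0.2151]), 'qvel': array([ 0.0007, -0.0025,  0.001 , -0.0033, -0.0001, -0.0003,  0.0001]), 'effort': array([ -0.0027, -52.8496,  -1.2711, -15.3837,  -0.0525,   0.0021,
         0.0001]), 'tool_pos': array([ 0.1891, -0.5951,  0.249 ]), 'tool_rot': array([ 0.9882,  0.1533, -0.0002, -0.0008]), 'force': array([-0.9801, -0.0988, -0.4883]), 'torque': array([-0.0044, -0.0165, -0.0086]), 'grip_force': 0.0, 'opening': 0.997573554902192}
{'intrinsics': array([[311.8105,   0.    , 258.2101],
       [  0.    , 311.8105, 193.9572],
       [  0.    ,   0.    ,   1.    ]]), 'hand_eye': array([[ 0.0004,  0.9626,  0.2708,  0.0692],
       [ 1.    , -0.0005,  0.0004,  0.0006],
       [ 0.0005,  0.2708, -0.9626, -0.1342],
       [ 0.    ,  0.    ,  0.    ,  1.    ]])}
```

View pics/side0.png

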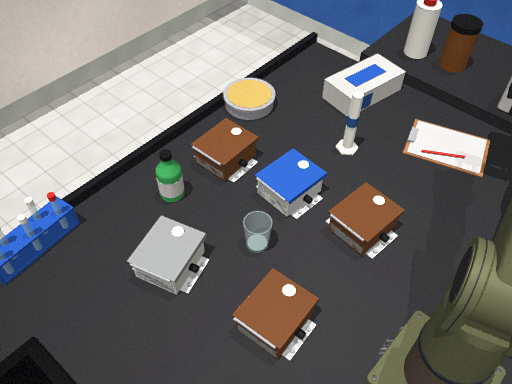

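View pics/top0.png

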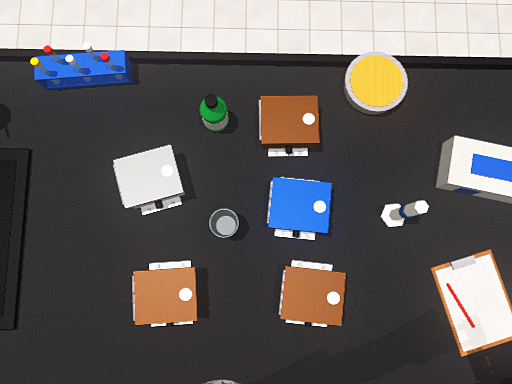

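The top view shows the blue-covered box at (300,206) with its mark at (320,207). Other things it could be taken for: brown boxes at (289,120), (314,295) and (165,295), the grey box at (149,177), and the blue rack at (82,68). The blue-covered box at (300,206) is the rinse. The free edge is on the right in the picture (about -y), where the mark is. Next I measure it and take a crop.

```bash
cat > h.py <<'E'
from cell import env, viewer
import cv2,numpy as np
from scipy.spatial.transform import Rotation as R
np.set_printoptions(precision=4,suppress=True)
def ray(n,px,T=None):
    m=viewer.camera_model(n);K=m["intrinsics"];T=m["T"] if T is None else T
    d=np.linalg.inv(K)@[px[0],px[1],1];d=T[:3,:3]@[d[0],-d[1],-d[2]]
    return T[:3,3],d
def plane(n,px,z,T=None):
    o,d=ray(n,px,T);return o+d*(z-o[2])/d[2]
def cross(r1,r2):
    A=np.stack([r1[1],-r2[1]],1);s=np.linalg.lstsq(A,r2[0]-r1[0],rcond=None)[0]
    a=r1[0]+s[0]*r1[1];b=r2[0]+s[1]*r2[1];return (a+b)/2,np.linalg.norm(a-b)
def biggest(mask,roi):
    x0,y0,x1,y1=roi;m=np.zeros_like(mask);m[y0:y1,x0:x1]=mask[y0:y1,x0:x1]
    c=max(cv2.findContours(m,cv2.RETR_EXTERNAL,cv2.CHAIN_APPROX_NONE)[0],key=cv2.contourArea);return c
def cen(c):
    M=cv2.moments(c);return M["m10"]/M["m00"],M["m01"]/M["m00"]
E
python3 - <<'E'
from h import *
res={}
for n,roi in(("top",(250,165,345,250)),("side",(245,140,335,225))):
    b=cv2.imread(f"pics/{n}0.png").astype(int)
    blue=((b[:,:,0]-b[:,:,2]>60)&(b[:,:,0]>100)).astype(np.uint8)*255
    c=biggest(blue,roi);h=cv2.convexHull(c)
    hm=cv2.fillPoly(np.zeros_like(blue),[h],255);hm=cv2.erode(hm,np.ones((3,3)))
    w=((b.min(2)>170).astype(np.uint8)*255)&hm
    mk=biggest(w,roi);q=cv2.approxPolyDP(h,6,True)[:,0]
    print(n,"mark",cen(mk),cv2.contourArea(mk),"centre",cen(h),"quad",q.tolist())
    print([plane(n,p,.075)[:2] for p in q], plane(n,cen(mk),.075),plane(n,cen(h),.073))
    res[n]=ray(n,cen(mk))
print("tri",cross(res["top"],res["side"]))
for nm,px,z in(("beaker",(224,223),.04),("cyl foot",(394,215),.01),("cyl top",(421,207),.19),("soapcap",(211,101),.15),("brownA",(289,120),.075),("brownB",(314,295),.075)):
    print(nm,plane("top",px,z))
im=cv2.imread("pics/top0.png")[160:255,250:350];cv2.imwrite("pics/crop.png",cv2.resize(im,None,fx=5,fy=5,interpolation=2))
E
```

```text
top mark (319.34796747967476, 206.32357723577235) 102.5 centre (299.7556504131779, 204.63339353143982) quad [[272, 178], [330, 182], [327, 232], [268, 227]]
[array([ 0.59  , -0.1153]), array([ 0.582 , -0.2529]), array([ 0.4637, -0.2441]), array([ 0.474 , -0.1065])] [ 0.5237 -0.2269  0.075 ] [ 0.5275 -0.181   0.073 ]
side mark (302.9491525423729, 163.89830508474577) 59.0 centre (291.108553157474, 174.87641886490806) quad [[293, 148], [326, 175], [289, 203], [255, 174]]
[array([ 0.5799, -0.2544]), array([ 0.4572, -0.235 ]), array([ 0.4685, -0.1014]), array([ 0.5919, -0.117 ])] [ 0.5243 -0.2263  0.075 ] [ 0.5237 -0.1775  0.073 ]
tri (array([ 0.5241, -0.2268,  0.0747]), np.float64(0.0008084461308729592))
beaker [ 0.485  -0.0019  0.04  ]
cyl foot [ 0.5115 -0.424   0.01  ]
cyl top [ 0.5111 -0.4233  0.19  ]
soapcap [0.7502 0.0259 0.15  ]
brownA [ 0.7327 -0.1557  0.075 ]
brownB [ 0.32   -0.2124  0.075 ]
```

View pics/crop.png

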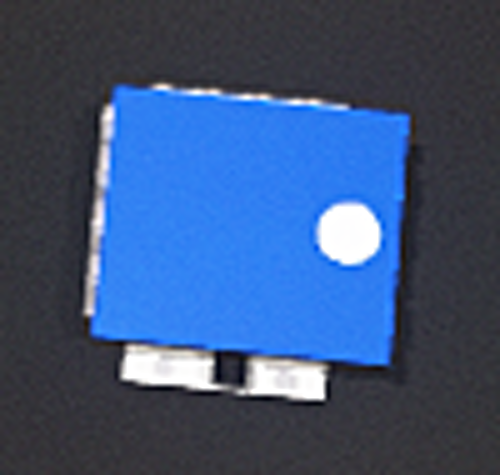

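The crop confirms the blue cover: 138 x 119 mm, mark at crop (349,233), triangulated height 74.7 mm, and the free edge to the right (-y). Next I work out the move.

```bash
cat >> h.py <<'E'
YB=np.array([.066,.998,0]);YB/=np.linalg.norm(YB);XB=np.array([YB[1],-YB[0],0]);UP=np.array([0,0,1.])
ORG=np.array([.5273,-.181,0])
def rot(tilt):
    t=np.radians(tilt);x=np.cos(t)*YB+np.sin(t)*UP;z=np.sin(t)*YB-np.cos(t)*UP
    return R.from_matrix(np.stack([x,np.cross(z,x),z],1))
def box(y,z,x=0): return ORG+y*YB+x*XB+z*UP
def go(p,tilt,o=None):
    o=env.get_obs() if o is None else o
    q=R.from_quat(o["tool_rot"]);print("dpos",q.inv().apply(p-o["tool_pos"]),"rot",(q.inv()*rot(tilt)).as_rotvec()/np.pi)
def where():
    o=env.get_obs();d=o["tool_pos"]-ORG;print("t",o["t"],"box xyz",d@XB,d@YB,d[2],"F",o["force"],"j",o["joints"],"rot err deg",[np.degrees((R.from_quat(o["tool_rot"]).inv()*rot(k)).magnitude()) for k in(0,20)])
E
python3 -c "
from h import *
where();go(box(-.0413,.25),20);go(box(-.0413,.11),20)"
```

```text
t 0.1 box xyz -0.31009055703678623 -0.4355296360309219 0.24899818303581167 F [-0.9801 -0.0988 -0.4883] j [ 1.2968  0.6899 -0.1945  1.5663  0.1573  0.9025 -0.2151] rot err deg [np.float64(68.57780858156549), np.float64(71.07632110431236)]
dpos [ 0.4327 -0.2537 -0.0006] rot [ 0.066   0.0972 -0.377 ]
dpos [ 0.4327 -0.2535  0.1394] rot [ 0.066   0.0972 -0.377 ]
```

```bash
python3 -m jog '{"delta_pos":[[0.433,-0.254,0],[0.433,-0.254,0],[0.433,-0.254,0],[0.433,-0.254,0],[0.433,-0.254,0],[0.433,-0.254,0],[0.433,-0.254,0],[0.433,-0.254,0],[0.433,-0.254,0],[0.433,-0.254,0],[0.433,-0.254,0],[0.433,-0.254,0]],"rot":[[0.066,0.097,-0.377],[0.066,0.097,-0.377],[0.066,0.097,-0.377],[0.066,0.097,-0.377],[0.066,0.097,-0.377],[0.066,0.097,-0.377],[0.066,0.097,-0.377],[0.066,0.097,-0.377],[0.066,0.097,-0.377],[0.066,0.097,-0.377],[0.066,0.097,-0.377],[0.066,0.097,-0.377]],"gripper":[-1,-1,-1,-1,-1,-1,-1,-1,-1,-1,-1,-1]}'; python3 -c "
from h import *
where();go(box(-.0413,.25),20);go(box(-.0413,.095),20)"
```

```text
t: 1.3
tool_pos: [0.5255, -0.2208, 0.2494]
tool_rot: [0.718, 0.674, 0.126, -0.118]
force: [-0.5, -1.7, -0.4]
opening: 0.002
grip_force: 0.0
t 1.3 box xyz 0.0007917545750152212 -0.03981300330755941 0.2494401571193078 F [-0.5274 -1.6779 -0.4015] j [ 0.8568  0.7679 -0.6824  1.6067  0.14    0.9865  0.1621] rot err deg [np.float64(19.912614970514255), np.float64(0.2298697477819803)]
dpos [-0.0012 -0.0008 -0.001 ] rot [-0.0004  0.0005  0.0011]
dpos [-0.054  -0.0008  0.1447] rot [-0.0004  0.0005  0.0011]
```

```bash
python3 -m jog '{"delta_pos":[[-0.053,0,0.145],[-0.053,0,0.145],[-0.053,0,0.145],[-0.053,0,0.145],[-0.053,0,0.145],[-0.053,0,0.145]],"rot":[[0,0,0],[0,0,0],[0,0,0],[0,0,0],[0,0,0],[0,0,0]],"gripper":[-1,-1,-1,-1,-1,-1]}'; python3 - <<'E'
from h import *
where();go(box(-.0413,.080),20)
cv2.imwrite("pics/w1.png",viewer.get_image("top")[:,:,::-1])
E
```

```text
t: 1.9
tool_pos: [0.5262, -0.2239, 0.0976]
tool_rot: [0.719, 0.673, 0.127, -0.116]
force: [0.2, 0.0, 0.8]
opening: 0.004
grip_force: 0.0
t 1.9 box xyz 0.001769539870257208 -0.0429087505786845 0.09764678322734248 F [0.2392 0.0136 0.8103] j [ 0.816   0.9698 -0.5974  1.7035  0.2456  0.6996  0.1527] rot err deg [np.float64(19.820265116351933), np.float64(0.28366721699252495)]
dpos [-0.0045 -0.0018  0.0171] rot [ 0.0012  0.001  -0.    ]
```

View pics/w1.png

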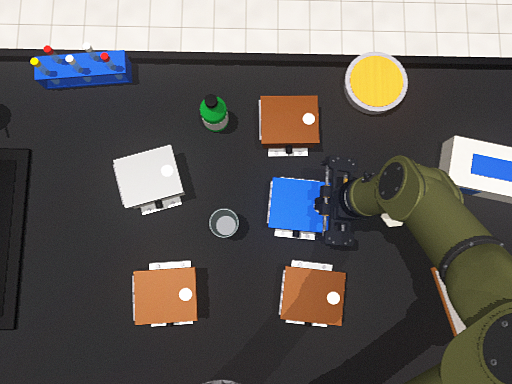

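The hand, shut, is over the cover's free edge at about (325,205). The cylinder's foot is still visible at (393,222). Now I press in small steps.

```bash
python3 -m jog '{"delta_pos":[[-0.002,0,0.008],[-0.003,0,0.012],[-0.004,0,0.015],[-0.0045,0,0.017],[-0.0045,0,0.017],[-0.0045,0,0.017]],"rot":[[0,0,0],[0,0,0],[0,0,0],[0,0,0],[0,0,0],[0,0,0]],"gripper":[-1,-1,-1,-1,-1,-1]}'; python3 - <<'E'
from h import *
where();go(box(-.0413,.080),20)
E
```

```text
t: 2.55
tool_pos: [0.527, -0.2227, 0.0812]
tool_rot: [0.719, 0.673, 0.127, -0.116]
force: [-3.3, -5.3, 24.4]
opening: 0.004
grip_force: 12.0
t 2.55 box xyz 0.0024102446794120095 -0.0415865608621946 0.08120452803056052 F [-3.3439 -5.3084 24.4426] j [ 0.8076  0.9932 -0.5859  1.7086  0.2568  0.6696  0.1498] rot err deg [np.float64(19.763869551214295), np.float64(0.35919488894751317)]
dpos [-0.0001 -0.0024  0.0012] rot [0.0015 0.0013 0.0001]
```

The force jumped to 24 N, so the cover is at its stop. I withdraw quickly up and back.

```bash
python3 -m jog '{"delta_pos":[[0.035,0,-0.2],[0.035,0,-0.2],[0.035,0,-0.2],[0.035,0,-0.2],[0.035,0,-0.2],[0.035,0,-0.2],[0.035,0,-0.2],[0.035,0,-0.2],[0.035,0,-0.2],[0.035,0,-0.2],[0.035,0,-0.2],[0.035,0,-0.2]],"rot":[[0,0,0],[0,0,0],[0,0,0],[0,0,0],[0,0,0],[0,0,0],[0,0,0],[0,0,0],[0,0,0],[0,0,0],[0,0,0],[0,0,0]],"gripper":[-1,-1,-1,-1,-1,-1,-1,-1,-1,-1,-1,-1]}'
python3 -m jog '{"delta_pos":[[0,0,0],[0,0,0],[0,0,0],[0,0,0],[0,0,0],[0,0,0],[0,0,0],[0,0,0],[0,0,0],[0,0,0],[0,0,0],[0,0,0]],"rot":[[0,0,0],[0,0,0],[0,0,0],[0,0,0],[0,0,0],[0,0,0],[0,0,0],[0,0,0],[0,0,0],[0,0,0],[0,0,0],[0,0,0]],"gripper":[-1,-1,-1,-1,-1,-1,-1,-1,-1,-1,-1,-1]}'
python3 - <<'E'
from h import *
where();go(box(-.0153,.10),20)
a=viewer.get_image("side");T=R.from_quat(env.get_obs()["tool_rot"]).as_matrix()
np.savez("pics/w.npz",p=env.get_obs()["tool_pos"],R=T)
b=viewer.get_image("wrist")
cv2.imwrite("pics/s2.png",a[:,:,::-1]);cv2.imwrite("pics/wr2.png",b[:,:,::-1])
E
```

```text
t: 3.75
tool_pos: [0.5228, -0.2563, 0.2776]
tool_rot: [0.719, 0.673, 0.126, -0.118]
force: [-0.5, -0.3, 0.2]
opening: 0.004
grip_force: 0.0
t: 4.95
tool_pos: [0.5228, -0.2564, 0.2778]
tool_rot: [0.719, 0.673, 0.126, -0.118]
force: [-0.0, 1.1, 0.9]
opening: 0.004
grip_force: 0.0
t 4.95 box xyz 0.0005013160185898643 -0.07550236382083066 0.2778085300632099 F [-0.0416  1.1004  0.8808] j [ 0.9024  0.7582 -0.6905  1.5206  0.1346  1.0938  0.2055] rot err deg [np.float64(19.8880845864909), np.float64(0.11422609901409522)]
dpos [-0.0039 -0.0006  0.1877] rot [0.0001 0.0006 0.0001]
```

View pics/s2.png

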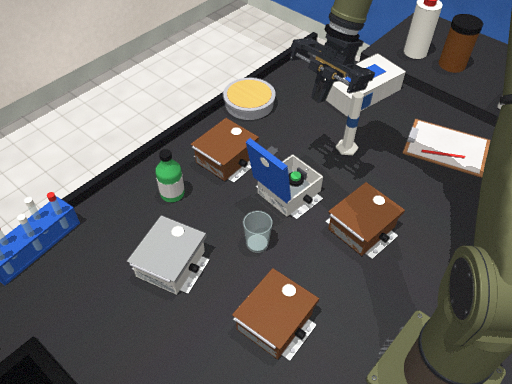

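View pics/wr2.png

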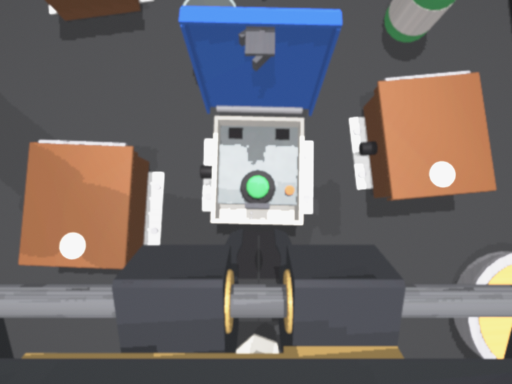

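The side view shows the cover open, with the green button at (296,177) and the bystanders undisturbed. In the wrist view the button is at (258,187) and the latch at (259,40), on the hand's centre line. Next I check the button position numerically.

```bash
python3 - <<'E'
from h import *
w=np.load("pics/w.npz");T=np.eye(4);T[:3,:3]=w["R"];T[:3,3]=w["p"];T=T@viewer.camera_model("wrist")["hand_eye"]
r=[]
for n,f,roi,TT in(("wrist","wr2",(235,160,285,215),T),("side","s2",(280,160,315,190),None)):
    b=cv2.imread(f"pics/{f}.png").astype(int)
    g=((b[:,:,1]-b[:,:,2]>60)&(b[:,:,1]-b[:,:,0]>40)).astype(np.uint8)*255
    c=cen(biggest(g,roi));p=plane(n,c,.056,TT);r.append(ray(n,c,TT));print(c,p,(p-ORG)@XB,(p-ORG)@YB)
print(cross(*r))
E
```

```text
(257.23833975181856, 186.19212665810866) [ 0.5251 -0.2009  0.056 ] -0.000850380773383651 -0.020017488958030964
(295.3134328358209, 175.62686567164178) [ 0.5231 -0.1957  0.056 ] -0.0032319175755828444 -0.014955830672093148
(array([ 0.5255, -0.2001,  0.0505]), np.float64(0.0009284705318950867))
```

```bash
python3 -m jog '{"delta_pos":[[-0.004,0,0.18],[-0.004,0,0.18],[-0.004,0,0.18],[-0.004,0,0.18],[-0.004,0,0.18],[-0.004,0,0.18],[-0.004,0,0.18]],"rot":[[0,0,0],[0,0,0],[0,0,0],[0,0,0],[0,0,0],[0,0,0],[0,0,0]],"gripper":[-1,-1,-1,-1,-1,-1,-1]}'; python3 -c "
from h import *
where();go(box(-.0153,.062),20)"
```

```text
t: 5.75
tool_pos: [0.5281, -0.2003, 0.109]
tool_rot: [0.719, 0.673, 0.127, -0.116]
force: [1.1, -0.3, -0.5]
opening: 0.005
grip_force: 0.0
t 5.75 box xyz 0.002115189448437271 -0.01921941639340935 0.10898417087338458 F [ 1.1118 -0.3437 -0.4962] j [ 0.788   0.9436 -0.6046  1.7346  0.2372  0.6817  0.1162] rot err deg [np.float64(19.8010285617937), np.float64(0.30941783220773134)]
dpos [-0.0122 -0.0023  0.0455] rot [ 0.0013  0.0011 -0.    ]
```

```bash
python3 -m jog '{"delta_pos":[[-0.007,-0.002,0.025],[-0.01,-0.002,0.035],[-0.011,-0.002,0.04],[-0.012,-0.002,0.043],[-0.012,-0.002,0.045],[-0.012,-0.002,0.046],[-0.012,-0.002,0.046],[-0.012,-0.002,0.046]],"rot":[[0,0,0],[0,0,0],[0,0,0],[0,0,0],[0,0,0],[0,0,0],[0,0,0],[0,0,0]],"gripper":[-1,-1,-1,-1,-1,-1,-1,-1]}'; python3 -c "
from h import *
where()"
```

```text
t: 6.55
tool_pos: [0.5253, -0.1968, 0.063]
tool_rot: [0.72, 0.673, 0.126, -0.116]
force: [-7.5, -6.3, 22.1]
opening: 0.01
grip_force: 10.7
t 6.55 box xyz -0.0009428163223892355 -0.015911635396281956 0.0629780941184574 F [-7.4612 -6.3192 22.1099] j [ 0.7667  1.0083 -0.5696  1.7566  0.2692  0.5957  0.108 ] rot err deg [np.float64(19.703228799376614), np.float64(0.3262422675161498)]
```

22 N at contact height 49.6 mm means the button is fully in. I retreat the way I came.

```bash
python3 -m jog '{"delta_pos":[[0,0,-0.26],[0,0,-0.26],[0,0,-0.26],[0,0,-0.26],[0,0,-0.26],[0,0,-0.26],[0,0,-0.26],[0,0,-0.26],[0,0,-0.26]],"rot":[[0,0,0],[0,0,0],[0,0,0],[0,0,0],[0,0,0],[0,0,0],[0,0,0],[0,0,0],[0,0,0]],"gripper":[-1,-1,-1,-1,-1,-1,-1,-1,-1]}'; python3 -c "
from h import *
where();go(box(.140,.32),0)"
```

```text
t: 7.45
tool_pos: [0.5181, -0.2816, 0.3026]
tool_rot: [0.719, 0.673, 0.126, -0.12]
force: [0.3, 0.2, 0.4]
opening: 0.005
grip_force: 0.0
t 7.45 box xyz -0.002511426837529438 -0.10100726906153909 0.30255826790935714 F [0.2545 0.2147 0.4422] j [ 0.9348  0.7512 -0.6998  1.4492  0.1322  1.186   0.2364] rot err deg [np.float64(19.997117284628306), np.float64(0.1962852334627057)]
dpos [0.2324 0.0029 0.066 ] rot [-0.001  -0.1111  0.0004]
```

```bash
python3 -m jog '{"delta_pos":[[0.232,0.003,0.066],[0.232,0.003,0.066],[0.232,0.003,0.066],[0.232,0.003,0.066],[0.232,0.003,0.066],[0.232,0.003,0.066],[0.232,0.003,0.066],[0.232,0.003,0.066]],"rot":[[0,-0.111,0],[0,-0.111,0],[0,-0.111,0],[0,-0.111,0],[0,-0.111,0],[0,-0.111,0],[0,-0.111,0],[0,-0.111,0]],"gripper":[-1,-1,-1,-1,-1,-1,-1,-1]}'; python3 -c "
from h import *
where();go(box(.140,.196),0)"
```

```text
t: 8.25
tool_pos: [0.5372, -0.0445, 0.32]
tool_rot: [0.731, 0.683, -0.002, 0.0]
force: [-0.5, -0.5, 0.6]
opening: 0.004
grip_force: 0.0
t 8.25 box xyz 0.0009175445021211797 0.1369073815235662 0.3200183880333109 F [-0.5136 -0.5224  0.5976] j [ 0.3388  0.5306 -0.5546  1.7188  0.3276  0.9882 -0.4052] rot err deg [np.float64(0.21973081384047846), np.float64(20.158957279724447)]
dpos [ 0.0034 -0.0007  0.124 ] rot [-0.0007  0.0009 -0.0005]
```

```bash
python3 -m jog '{"delta_pos":[[0.003,0,0.124],[0.003,0,0.124],[0.003,0,0.124],[0.003,0,0.124],[0.003,0,0.124]],"rot":[[0,0,0],[0,0,0],[0,0,0],[0,0,0],[0,0,0]],"gripper":[-1,-1,-1,-1,-1]}'; python3 - <<'E'
from h import *
where()
cv2.imwrite("pics/s3.png",viewer.get_image("side")[:,:,::-1])
for th in(90,75,60,45):
    c,s=np.cos(np.radians(th)),np.sin(np.radians(th));go(box(.079-.125*c+.005*s,.081+.125*s+.005*c),0)
E
```

```text
t: 8.75
tool_pos: [0.5383, -0.0414, 0.1973]
tool_rot: [0.731, 0.683, -0.001, 0.001]
force: [0.3, 0.4, 0.6]
opening: 0.005
grip_force: 0.0
t 8.75 box xyz 0.0017373986248130993 0.14001706834953218 0.19725812351463085 F [0.3339 0.4039 0.5948] j [ 0.2724  0.6825 -0.4678  1.8688  0.4608  0.6992 -0.5326] rot err deg [np.float64(0.16473006487042274), np.float64(20.108642879541485)]
dpos [-0.0565 -0.0023 -0.0077] rot [ 0.0007  0.0005 -0.0006]
dpos [-0.089  -0.0023 -0.0047] rot [ 0.0007  0.0005 -0.0006]
dpos [-0.1196 -0.0022  0.0066] rot [ 0.0007  0.0005 -0.0006]
dpos [-0.1463 -0.0022  0.0255] rot [ 0.0007  0.0005 -0.0006]
```

View pics/s3.png

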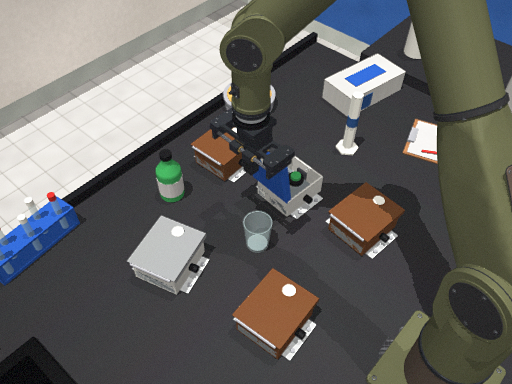

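The hand is behind the open cover, whose edge is near (265,165). The green button shows at (295,177), and nothing else has been touched. Now I push the cover over.

```bash
python3 -m jog '{"delta_pos":[[-0.02,-0.002,-0.003],[-0.038,-0.002,-0.005],[-0.056,-0.002,-0.007],[-0.067,-0.002,-0.007],[-0.078,-0.002,-0.006],[-0.089,-0.002,-0.004],[-0.1,-0.002,0],[-0.11,-0.002,0.003],[-0.12,-0.002,0.007],[-0.13,-0.002,0.013],[-0.138,-0.002,0.019],[-0.146,-0.002,0.026]],"rot":[[0,0,0],[0,0,0],[0,0,0],[0,0,0],[0,0,0],[0,0,0],[0,0,0],[0,0,0],[0,0,0],[0,0,0],[0,0,0],[0,0,0]],"gripper":[-1,-1,-1,-1,-1,-1,-1,-1,-1,-1,-1,-1]}'; python3 - <<'E'
from h import *
where()
for th in(35,25,15,5,0,-3.5):
    c,s=np.cos(np.radians(th)),np.sin(np.radians(th));go(box(.079-.125*c+.005*s,.081+.125*s+.005*c),0)
E
```

```text
t: 10.0
tool_pos: [0.5263, -0.1862, 0.1707]
tool_rot: [0.73, 0.683, -0.001, 0.0]
force: [0.7, 3.5, 1.7]
opening: 0.004
grip_force: 1.7
t 10.0 box xyz -0.0006608513815936424 -0.005222481852353622 0.1706527832033949 F [0.7472 3.5366 1.6772] j [ 0.5326  0.7438 -0.4687  1.8365  0.5083  0.683  -0.2978] rot err deg [np.float64(0.07688609893855178), np.float64(20.075116872098114)]
dpos [-0.0153  0.0007  0.0139] rot [-0.0001  0.0004  0.0001]
dpos [-0.0269  0.0007  0.0323] rot [-0.0001  0.0004  0.0001]
dpos [-0.0352  0.0007  0.0525] rot [-0.0001  0.0004  0.0001]
dpos [-0.0398  0.0007  0.0738] rot [-0.0001  0.0004  0.0001]
dpos [-0.0407  0.0007  0.0847] rot [-0.0001  0.0004  0.0001]
dpos [-0.0407  0.0007  0.0923] rot [-0.0001  0.0004  0.0001]
```

The contact force is 3.9 N, as expected. I carry on along the arc down to the stop.

```bash
python3 -m jog '{"delta_pos":[[-0.008,0,0.006],[-0.015,0,0.014],[-0.021,0,0.023],[-0.027,0,0.032],[-0.031,0,0.042],[-0.035,0,0.053],[-0.038,0,0.064],[-0.04,0,0.074],[-0.041,0,0.083],[-0.041,0,0.09],[-0.041,0,0.094],[-0.041,0,0.094]],"rot":[[0,0,0],[0,0,0],[0,0,0],[0,0,0],[0,0,0],[0,0,0],[0,0,0],[0,0,0],[0,0,0],[0,0,0],[0,0,0],[0,0,0]],"gripper":[-1,-1,-1,-1,-1,-1,-1,-1,-1,-1,-1,-1]}'; python3 - <<'E'
from h import *
where();go(box(-.046,.077),0)
E
```

```text
t: 11.2
tool_pos: [0.5236, -0.2272, 0.0797]
tool_rot: [0.73, 0.683, -0.001, 0.002]
force: [-6.9, 1.8, 24.9]
opening: 0.007
grip_force: 12.0
t 11.2 box xyz -0.000645957625432736 -0.04637773240695788 0.07970322804599483 F [-6.8656  1.7745 24.866 ] j [ 0.5426  0.8895 -0.3734  1.8487  0.6161  0.5201 -0.3157] rot err deg [np.float64(0.23913418579017692), np.float64(20.23783112717708)]
dpos [0.0004 0.0006 0.0027] rot [0.0001 0.0013 0.0001]
```

25 N with the tip at 68.7 mm, so the cover is at its stop. I lift off and check.

```bash
python3 -m jog '{"delta_pos":[[0,0,-0.05],[0,0,-0.1],[0,0,-0.2],[-0.05,0,-0.25],[-0.1,0,-0.25],[-0.1,0,-0.25],[-0.1,0,-0.25],[-0.1,0,-0.25],[-0.1,0,-0.25],[-0.1,0,-0.25],[-0.1,0,-0.25],[-0.1,0,-0.25]],"rot":[[0,0,0],[0,0,0],[0,0,0],[0,0,0],[0,0,0],[0,0,0],[0,0,0],[0,0,0],[0,0,0],[0,0,0],[0,0,0],[0,0,0]],"gripper":[-1,-1,-1,-1,-1,-1,-1,-1,-1,-1,-1,-1]}'
python3 -m jog '{"delta_pos":[[0,0,0],[0,0,0],[0,0,0],[0,0,0],[0,0,0],[0,0,0],[0,0,0],[0,0,0],[0,0,0],[0,0,0]],"rot":[[0,0,0],[0,0,0],[0,0,0],[0,0,0],[0,0,0],[0,0,0],[0,0,0],[0,0,0],[0,0,0],[0,0,0]],"gripper":[-1,-1,-1,-1,-1,-1,-1,-1,-1,-1]}'
python3 - <<'E'
from h import *
where()
cv2.imwrite("pics/s4.png",viewer.get_image("side")[:,:,::-1])
E
```

```text
t: 12.4
tool_pos: [0.5173, -0.3254, 0.3273]
tool_rot: [0.73, 0.684, -0.001, 0.0]
force: [0.2, -1.2, -0.3]
opening: 0.006
grip_force: 0.0
t: 13.4
tool_pos: [0.5172, -0.3262, 0.3277]
tool_rot: [0.73, 0.683, -0.0, 0.001]
force: [-0.3, 0.7, -0.3]
opening: 0.004
grip_force: 0.0
t 13.4 box xyz -0.0005068870433270502 -0.14551666794061863 0.32766682866832597 F [-0.2793  0.7408 -0.2761] j [ 0.8083  0.6356 -0.5872  1.4943  0.3749  1.1243  0.0825] rot err deg [np.float64(0.09694075407006315), np.float64(20.09351328185345)]
```

View pics/s4.png

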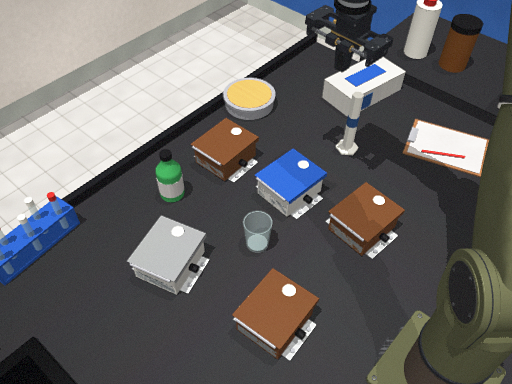

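The blue cover is shut, with its mark at (303,164) as at the start. The grey cover is shut, the bystanders are unmoved, and the hand is clear.

```bash
python3 -c "
from cell import env
print(env.finish_job())"
```

```text
the job is handed in; nothing more can be done
None
```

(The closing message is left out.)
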